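# Vent the vacuum pot and take off its lid

### The arm

A 6-joint arm with a two-finger parallel gripper is mounted at the origin on the work surface. World frame = base frame: x ahead of the robot, y to its left, z up, the work surface at z = 0. Lengths are in mm, angles in rad, forces in N, time in s.
With the tool pointing down it reaches from about 350 to 775 mm from the base axis. Payload 7.3 kg.
Tool frame: the origin (TCP) lies midway between the tips of the shut fingers; the grasp point (between the pads) lies 19 mm behind it; z points along the fingers, y is the line along which they close (so a half turn about z gives the same grasp; the last joint's range is limited). The gripper opens to 92 mm and grips with 3 to 60 N. Pads are 19 mm wide; open, the fingers measure 130 mm over their backs; the gripper's body (75 mm by 190 mm) begins 47 mm behind the grasp point.
Start: joints at [0.996, 0.342, 1.524, -0, 1.275, -0.146], TCP at [218.273, 477.495, 226.741] pointing down, gripper open.
Joint ranges: [-2.53, 2.53], [-0.77, 2.02], [0.04, 2.7], [-1, 4.14], [0.28, 2.66], [-3.11, 3.11]. Speed limits (rad/s): [2.57, 2.57, 3.14, 3.14, 3.14, 3.14].

### API

Orientations are given as [roll, pitch, yaw] about the fixed x, y, z axes, in that order (R = Rz(yaw) Ry(pitch) Rx(roll)).
In Python, from plant import readout, vision, order, models gives the robot as it stands. The module is installed in compiled form; this text tells all that it offers.
- The arm moves only by the tool step_arm, never from a script. Its argument "series" is text: rows parted by semicolons, each of 7 numbers parted by spaces: the gripper's target within -1 to 1 (shut at 1, half-way at 0, fully open at -1), then the shift along the tool's x, y, z each as a share of 80 mm, from -1 to 1, then the turn, a rotation vector about the tool's x, y, z each as a share of 2 pi rad, from -1 to 1. In form: jaw x y z ax ay az; .... A call has 1 to 20 rows; each row is the pose to reach, as a shift and turn from the pose commanded when the call began, along the tool's axes at that moment, turning the shorter way round; what a row does not reach only later rows make up. A row lasts 1/10 s, in which the tool goes at most 50 mm and 8.59 degrees, less where a joint would pass 70% of its speed; a pose out of reach is approached as far as the arm can. A call with a number of a shift or a turn outside -1 to 1 is refused whole. A call with a gripper value outside its range is refused whole. The fingers move at their own pace and stop on an object; the grip force is fixed at half the most. Time passes only in rows, so rows that repeat a pose let the fingers close. It gives the time, the measured TCP pose, the force, the opening and the grip force at its end, in the units of the state.
- readout.get_obs(): the state, without advancing time (a new reading comes with each control period).
- vision.capture(name): name is "side" or "top" or "wrist"; returns a dict with "frame" (400x640x3 uint8, red, green, blue), "depth" (400x640 float32, mm along the optical axis (not along the pixel's ray), 0 where there is no reading), "fovy" (degrees; the focal length in pixels is half the picture's height over the tangent of half this angle, whatever the lens; pixels are square), "cx", "cy" (the principal point, pixels), "k1" (the pictures are not rectified: a ray, as slopes to the right and down, at radius r is drawn at 1 + k1 r^2 times it, then the intrinsics apply), "rvec" (rotation vector, rad) and "tvec" (3), from world to camera coordinates, as OpenCV has them; the wrist camera has in their place "mount" (4x4, takes a point from camera to tool coordinates, whose origin is the TCP and whose axes are the flange's). Camera axes: x right, y down, z forward; pixel columns grow to the right and rows downward; lengths in mm; the calibration is good to about 2 mm. A picture is of the moment at which its call begins: read the wrist's pose just before it.
- order.close_job(): hands the job in; it is judged then, once.
Trained networks look in a picture, given as the dict that the camera call returned (one of the last four; its "shot" number tells which), for a name from the list of things; names that differ only in an ending like _2 or _b are one class to them, and where a whole thing is asked for, a point or a joint stands for the part that bears it (a point fixed in the world has none). Each returns a list of dicts, best first, with "p" (0 to 1); they miss things now and then, are a little off and sometimes report something else, mostly with a low value. They report only what shows in the picture. A call takes as long as a camera call. They do not tell look-alikes from the thing itself.
- models.look_for(picture, thing): "position" ([column, row] in pixels, amid what is visible of it).
- models.pinpoint(picture, thing): "position" ([column, row] in pixels: a listed point, or the origin of a listed thing).
The state is a dict: "time": time; "joint_positions": joint angles; "dq": joint speeds; "tau": joint torques, N m; "tool_pos": TCP position; "tcp_rot": TCP orientation; "contact_force": force on the tool from outside, world axes, zero at the start; "moment": the same for the moment, N m; "grip_width": finger opening in mm; "finger_force": force on a finger pad.
Only numpy, scipy, OpenCV 4.12 (cv2) and the standard library are available. Lean on these libraries where they do the work, as an engineer would, in place of code of your own. Each camera call takes 0.05 s, during which the arm holds its last target. There are 200 camera calls.

### The job

The large steel vacuum pot has finished drawing the air out of its batch. Turn the vent tap on its lid a quarter turn anticlockwise (seen from above) to let the air in, then lift the lid off by its middle knob and set it down gently, right way up, in the middle of the round cork mat, leaving the tap open. Leave the small vacuum pot where it stands.

Things in the scene. Friction and masses are not known exactly. Their poses are not given: they have to be found in the camera images.
- lid: Aluminium lid, 200 mm wide, 0.5 to 0.85 kg, on the big steel pot (fixed, rim 110 mm high). Origin: centre of the foot of its 12 mm rubber skirt, hung loosely round the rim; z up. Top face 18 mm above the origin. Centre: round black knob 28 mm wide, 18 to 58 mm above the origin. On +x, 80 mm out: vent tap; on -x, 78 mm out: gauge 36 mm wide, 22 mm high. Held down till the tap is 50 deg open.
- vent_tap (a joint): Big lid's vent tap, rad: 0 shut, 1.57 open at its stop; grows anticlockwise from above; starts at 0 to 0.15. Vertical axis at x = 80 mm, y = 0 in the lid's frame. Handle: dark steel bar 36 mm long, 10 mm thick, 28 to 52 mm above the lid's origin, centred on the axis; its length lies along the lid's x (towards the knob) at 0, along the lid's y at 1.57. Needs 0.06 N m; stays where left.
- mat: Round cork mat, 260 mm across and 5 mm thick, lying fixed on the bench. Origin: centre of its underside.
- small_pot: Small closed steel vacuum pot, 124 mm across its lid, 126 mm high overall, with a knob, tap and gauge of its own on top; 1.6 kg, standing loose. Origin: centre of its underside. A bystander: its tap does not turn.
Not all that is in view belongs to the job. Leave any blue or turquoise look-alike of the lid alone.

How it is judged (in metres and radians):
On the way, in this order (a step that is already met when the one before it is completed fails the run):
1. the vent tap is open by at least 60 degrees with the lid still on the pot (value of joint vent_tap above 1.05 rad and height (world z) of lid between 0.09 and 0.105 m), for 0.2 s.
2. the lid is lifted clear of the pot (height (world z) of lid above 0.125 m), for 0.2 s.
At the end, for the whole second after the job is handed in: The lid lies flat and right way up on the cork mat (within 6 degrees), its centre within 30 mm of the mat's centre, at rest; the vent tap is open by at least 60 degrees; the small pot stands within 20 mm of where it was (horizontal distance between lid and mat below 0.03 m and height (world z) of lid below 0.012 m and angle between lid's own z axis and vertical below 0.1 rad and linear speed of lid below 0.02 m/s and value of joint vent_tap above 1.05 rad and distance of small_pot from where it was at the start of the episode below 0.02 m); the robot touches nothing.
It fails at once if the lid is dropped or slammed down (faster than 0.5 m/s within 40 mm of the bench) (height (world z) of lid below 0.04 m and linear speed of lid above 0.5 m/s).
It fails at once if the small pot is shifted by more than 20 mm or tipped (distance of small_pot from where it was at the start of the episode above 0.02 m or angle between small_pot's own z axis and vertical above 0.17 rad).
It also fails if it takes over 61 s, if anything falls off the work surface, if the arm or the gripper's body presses on something with over 40 N, if the wrist force passes 120 N, or if a joint passes its speed limit or range.

## Working session

There is one attempt and no reset: what is moved stays moved. The work goes in short steps, Python scripts to look and compute and a tool call to move; the robot and the scene stay as the last step left them, time stands still between calls to the robot, and variables do not carry over. Pictures are saved under pics/ and viewed, at most 12 in all, crops included, and the job is handed in when it is done.

Besides the shell and the picture viewer there is one more tool, called after "Emit:" in YAML: its name, and indented under it one key for each argument. step_arm: Moves the arm, as the interface text tells. Shift numbers are shares of 80 mm and turn numbers shares of 2 pi rad, none past 1 either way. Its arguments: {"type":"object","properties":{"series":{"type":"string"}},"required":["series"]}

```bash
mkdir -p pics; cat > h.py <<'E'
import numpy as np, cv2
from plant import readout, vision, order, models
from scipy.spatial.transform import Rotation as R
def K(p):
    f=200/np.tan(np.radians(p['fovy'])/2); return np.array([[f,0,p['cx']],[0,f,p['cy']],[0,0,1.]]), np.array([p['k1'],0,0,0,0.])
def tow(p,pts):  # camera -> world
    if 'rvec' in p:
        Rm=cv2.Rodrigues(np.array(p['rvec'],float))[0]; return (pts-np.ravel(p['tvec']))@Rm
    o=p['obs']; m=np.array(p['mount']); q=pts@m[:3,:3].T+m[:3,3]
    return q@R.from_euler('xyz',o['tcp_rot']).as_matrix().T+np.array(o['tool_pos'])
def rays(p,uv):
    k,d=K(p); n=cv2.undistortPoints(np.array(uv,float).reshape(-1,1,2),k,d).reshape(-1,2)
    return np.c_[n,np.ones(len(n))]
def cloud(p):
    v,u=np.mgrid[:400,:640]; r=rays(p,np.c_[u.ravel(),v.ravel()])
    w=tow(p,r*p['depth'].reshape(-1,1)); w[p['depth'].ravel()==0]=np.nan
    return w.reshape(400,640,3)
def onz(p,uv,z):
    a=tow(p,np.zeros((1,3))); b=tow(p,rays(p,uv)); d=b-a
    return a+d*((z-a[:,2:])/d[:,2:])
def cap(n,save=None):
    o=readout.get_obs(); p=vision.capture(n); p['obs']=o
    if save: cv2.imwrite('pics/'+save,p['frame'][:,:,::-1])
    return p
E
python3 - <<'E'
from h import *
for n in ['top','side']:
    p=cap(n,n+'1.png'); c=cloud(p)
    for t in ['lid','vent_tap','mat','small_pot']:
        for f in (models.look_for,models.pinpoint):
            for r in f(p,t)[:3]:
                u,v=np.round(r['position']).astype(int); 
                print(n,t,f.__name__,round(r['p'],2),(u,v),np.round(c[min(max(v,0),399),min(max(u,0),639)]))
o=readout.get_obs();print(o)
E
```

```text
top lid call 0.97 (np.int64(460), np.int64(154)) [ 676. -462.   43.]
top lid call 0.69 (np.int64(334), np.int64(260)) [355. -78.  60.]
top lid call 0.59 (np.int64(297), np.int64(170)) [598.  26. 152.]
top lid call 0.62 (np.int64(456), np.int64(154)) [ 681. -454.   27.]
top lid call 0.59 (np.int64(330), np.int64(260)) [355. -66.  52.]
top lid call 0.56 (np.int64(297), np.int64(172)) [597.  27. 132.]
top vent_tap call 0.5 (np.int64(484), np.int64(158)) [ 662. -533.   53.]
top vent_tap call 0.49 (np.int64(341), np.int64(232)) [439. -99.  32.]Traceback (most recent call last):
  File "<stdin>", line 6, in <module>
ValueError: it knows: lid, mat, small_pot
```

```bash
python3 - <<'E'
from h import *
for n in ['top','side']:
    p=cap(n,n+'2.png'); c=cloud(p)
    for t in ['lid','mat','small_pot']:
            for r in models.look_for(p,t)[:3]:
                u,v=np.round(r['position']).astype(int); 
                print(n,t,round(r['p'],2),(u,v),np.round(c[min(max(v,0),399),min(max(u,0),639)]))
o=readout.get_obs();print(o['tool_pos'],o['tcp_rot'],o['contact_force'])
E
```

```text
top lid 0.7 (np.int64(335), np.int64(257)) [364. -81.  58.]
top lid 0.64 (np.int64(299), np.int64(171)) [597.  21. 144.]
top lid 0.57 (np.int64(456), np.int64(155)) [ 678. -455.   24.]
top mat 0.81 (np.int64(215), np.int64(219)) [480. 284.   6.]
top mat 0.69 (np.int64(310), np.int64(141)) [682.  -9. 148.]
top small_pot 0.76 (np.int64(411), np.int64(211)) [ 490. -293.  113.]
side lid 0.98 (np.int64(265), np.int64(232)) [ 367. -100.   22.]
side lid 0.64 (np.int64(395), np.int64(314)) [ 681. -481.   20.]
side lid 0.57 (np.int64(338), np.int64(182)) [620.   4. 116.]
side mat 0.8 (np.int64(284), np.int64(169)) [469. 267.   8.]
side small_pot 0.96 (np.int64(313), np.int64(266)) [ 481. -351.  100.]
[218.27788096 477.48877224 226.7619624 ] [3.14147678e+00 2.21797459e-05 2.71278301e+00] [-0.83955404 -0.09189908 -0.37897318]
```

View pics/top2.png

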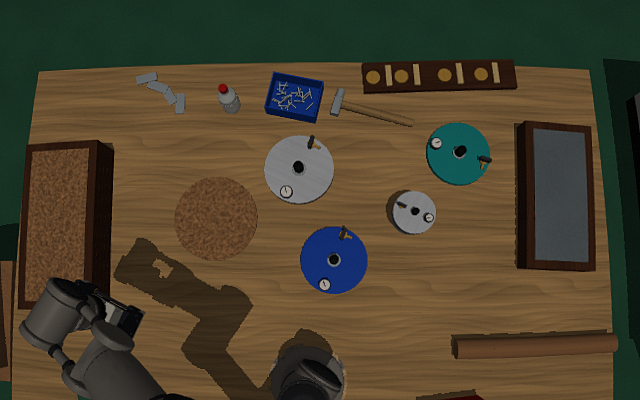

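View pics/side2.png

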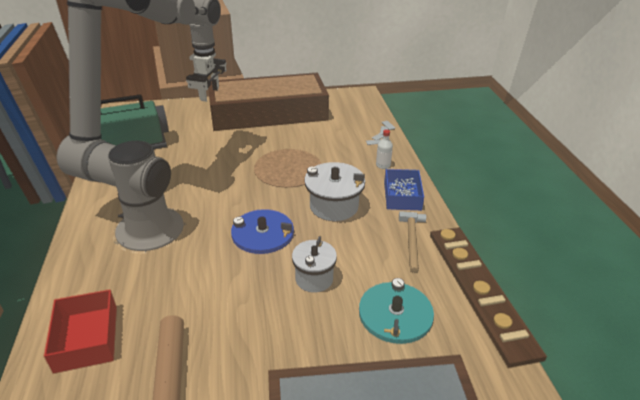

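The top view shows the silver lid with its knob at (298,167), tap at (313,142) and gauge at (286,191). The cork mat is at (216,218). The blue and teal lids are decoys, and the small pot is at (414,212). Next I'll fit the positions.

```bash
python3 - <<'E'
from h import *
p=cap('top'); f=p['frame'].astype(int)
hsv=cv2.cvtColor(p['frame'],cv2.COLOR_RGB2HSV).astype(int)
k,d=onz(p,[[298,167]],156),onz(p,[[313,141]],150)
g=onz(p,[[286,191]],138)
print('knob',k,'tap',d,'gauge',g)
m=((hsv[...,1]<40)&(hsv[...,2]>100)).astype(np.uint8); m[:125]=0;m[215:]=0;m[:,:255]=0;m[:,345:]=0
cs=max(cv2.findContours(m,0,1)[0],key=cv2.contourArea)
w=onz(p,cv2.convexHull(cs).reshape(-1,2),116).astype(np.float32)[:,:2]; print('lid',cv2.minEnclosingCircle(w))
lab=cv2.cvtColor(p['frame'],cv2.COLOR_RGB2LAB).astype(np.float32)
b=cv2.GaussianBlur(p['frame'],(7,7),0).astype(np.float32)
print(b[218,216],b[218,160],b[190,160])
mm=(np.abs(b-b[210:226,208:224].mean((0,1))).sum(2)<40).astype(np.uint8); mm[:165]=0;mm[270:]=0;mm[:,:165]=0;mm[:,263:]=0
mm=cv2.morphologyEx(mm,cv2.MORPH_OPEN,np.ones((5,5)))
cs=max(cv2.findContours(mm,0,1)[0],key=cv2.contourArea);print(cv2.boundingRect(cs))
w=onz(p,cs.reshape(-1,2),5).astype(np.float32)[:,:2]; print('mat',cv2.minEnclosingCircle(w), cv2.fitEllipse(w))
E
```

```text
knob [[605.21430392  23.19866937 156.        ]] tap [[681.75854985 -17.51645928 150.        ]] gauge [[541.16358884  56.78506367 138.        ]]Traceback (most recent call last):
  File "<stdin>", line 9, in <module>
cv2.error: OpenCV(4.12.0) /io/opencv/modules/imgproc/src/shapedescr.cpp:201: error: (-215:Assertion failed) count >= 0 && (depth == CV_32F || depth == CV_32S) in function 'minEnclosingCircle'
```

```bash
python3 - <<'E'
from h import *
p=cap('top')
b=cv2.GaussianBlur(p['frame'],(7,7),0).astype(np.float32)
hsv=cv2.cvtColor(p['frame'],cv2.COLOR_RGB2HSV).astype(int)
m=((hsv[...,1]<40)&(hsv[...,2]>100)).astype(np.uint8); m[:125]=0;m[215:]=0;m[:,:255]=0;m[:,345:]=0
mm=(np.abs(b-b[210:226,208:224].mean((0,1))).sum(2)<40).astype(np.uint8); mm[:165]=0;mm[270:]=0;mm[:,:165]=0;mm[:,263:]=0
mm=cv2.morphologyEx(mm,cv2.MORPH_OPEN,np.ones((5,5)))
for M,z in ((m,116),(mm,5)):
    cs=max(cv2.findContours(M,0,1)[0],key=cv2.contourArea);print(cv2.boundingRect(cs))
    w=np.float32(onz(p,cv2.convexHull(cs).reshape(-1,2),z)[:,:2]).reshape(-1,1,2); print(cv2.minEnclosingCircle(w),cv2.fitEllipse(w))
o=readout.get_obs();Rm=R.from_euler('xyz',o['tcp_rot']).as_matrix();print(np.round(Rm,3)); print(np.array(vision.capture('wrist')['mount']).round(3))
print('to (600,0+..):',Rm.T@(np.array([640,5,330])-o['tool_pos'])/80)
E
```

```text
(264, 136, 70, 67)
((611.0972290039062, 24.13343048095703), 99.43412780761719) ((611.2657470703125, 24.155364990234375), (196.89332580566406, 198.06689453125), 7.287973403930664)
(165, 170, 98, 100)
((480.43975830078125, 293.81689453125), 217.8539276123047) ((470.5648498535156, 304.8911437988281), (304.0214538574219, 446.077880859375), 150.8135223388672)
[[-0.909  0.416  0.   ]
 [ 0.416  0.909  0.   ]
 [-0.     0.    -1.   ]]
[[-1.00000e-03 -9.55000e-01 -2.98000e-01  8.09690e+01]
 [ 1.00000e+00 -1.00000e-03 -0.00000e+00 -2.97000e-01]
 [-0.00000e+00 -2.98000e-01  9.55000e-01 -1.58809e+02]
 [ 0.00000e+00  0.00000e+00  0.00000e+00  1.00000e+00]]
to (600,0+..): [-7.25013498 -3.17934682 -1.29058304]
```

Emit:
step_arm:
  series: "0 -0.92 -0.4 -0.1 0 0 0;0 -0.92 -0.4 -0.1 0 0 0;0 -0.92 -0.4 -0.1 0 0 0"

```text
time: 1.05
tool_pos: [273.9, 416.0, 235.2]
tcp_rot: [3.141, 0.001, 2.71]
contact_force: [0.8, 0.6, 0.5]
grip_width: 72.2
finger_force: 0.0
```

Emit:
step_arm:
  series: "0 -0.92 -0.4 -0.1 0 0 0;0 -0.92 -0.4 -0.1 0 0 0;0 -0.92 -0.4 -0.1 0 0 0"

```text
time: 1.35
tool_pos: [327.3, 356.7, 243.1]
tcp_rot: [3.141, 0.001, 2.709]
contact_force: [-1.0, -0.6, 0.2]
grip_width: 48.9
finger_force: 0.0
```

Emit:
step_arm:
  series: "0 -0.92 -0.4 -0.1 0 0 0;0 -0.92 -0.4 -0.1 0 0 0;0 -0.92 -0.4 -0.1 0 0 0"

```text
time: 1.65
tool_pos: [380.7, 297.5, 251.0]
tcp_rot: [3.141, 0.001, 2.71]
contact_force: [0.0, 1.3, -0.3]
grip_width: 45.7
finger_force: 0.0
```

Emit:
step_arm:
  series: "0 -0.92 -0.4 0 0 0 0;0 -0.92 -0.4 0 0 0 0;0 -0.92 -0.4 0 0 0 0"

```text
time: 1.95
tool_pos: [434.0, 238.0, 250.3]
tcp_rot: [-3.142, 0.0, 2.71]
contact_force: [-0.2, -0.3, 0.7]
grip_width: 45.5
finger_force: 0.0
```

```bash
python3 - <<'E'
from h import *
p=cap('wrist','w1.png'); o=p['obs']; print(o['tool_pos'],o['tcp_rot'],o['joint_positions'],o['grip_width'])
E
```

```text
[434.0196061  238.04005811 250.33903554] [-3.14158188e+00  7.69226463e-05  2.71008811e+00] [ 3.46736720e-01  2.68315864e-01  1.56260045e+00 -6.38235051e-05
  1.31062912e+00 -7.92538650e-01] 45.490634725161584
```

View pics/w1.png

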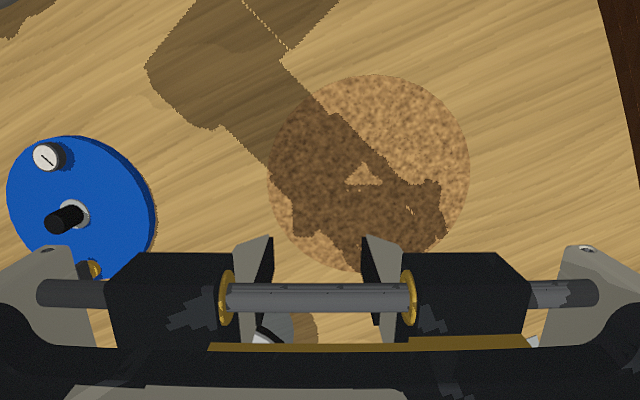

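The wrist view shows the cork mat as a circle, with edges at (266,180), (470,170), (372,74) and (365,274). The blue lid is at the left. I'll compute the mat centre and carry on to the lid.

```bash
python3 - <<'E'
from h import *
from scipy.optimize import least_squares
p=cap('wrist'); w=onz(p,[[266,180],[470,170],[372,74],[365,274],[441,104],[303,104]],5)
s=least_squares(lambda c:np.hypot(*(w[:,:2]-c).T)-130,[480,290]); print('mat',s.x,s.fun.round(1))
print('tap px depth view', tow(p,rays(p,[[320,170]])*390))
E
```

```text
mat [486.15437441 286.42488483] [ 0.1 -0.5  2.  -0.6 -1.3 -2.2]
tap px depth view [[439.18250036 239.69052724  27.65906025]]
```

Emit:
step_arm:
  series: "0 -0.92 -0.4 0 0 0 0;0 -0.92 -0.4 0 0 0 0;0 -0.92 -0.4 0 0 0 0"

```text
time: 2.35
tool_pos: [487.4, 178.6, 250.4]
tcp_rot: [-3.142, 0.0, 2.711]
contact_force: [-0.4, 1.2, 0.2]
grip_width: 45.8
finger_force: 0.0
```

Emit:
step_arm:
  series: "0 -0.92 -0.4 0 0 0 0;0 -0.92 -0.4 0 0 0 0;0 -0.92 -0.4 0 0 0 0"

```text
time: 2.65
tool_pos: [541.0, 119.1, 250.2]
tcp_rot: [3.142, -0.0, 2.711]
contact_force: [0.1, 0.1, -1.1]
grip_width: 45.9
finger_force: 0.0
```

Emit:
step_arm:
  series: "0 -0.92 -0.4 0 0 0 0;0 -0.92 -0.4 0 0 0 0;0 -0.92 -0.4 0 0 0 0"

```text
time: 2.95
tool_pos: [594.5, 59.6, 250.0]
tcp_rot: [3.142, -0.0, 2.711]
contact_force: [-1.1, 1.0, -0.5]
grip_width: 45.9
finger_force: 0.0
```

Emit:
step_arm:
  series: "0 -0.8 -0.4 0 0 0 0;0 -0.8 -0.4 0 0 0 0;0 -0.8 -0.4 0 0 0 0;0 -0.8 -0.4 0 0 0 0"

```text
time: 3.35
tool_pos: [637.6, 6.4, 250.5]
tcp_rot: [3.141, -0.002, 2.714]
contact_force: [-0.5, 0.7, -0.0]
grip_width: 45.9
finger_force: 0.0
```

```bash
python3 - <<'E'
from h import *
p=cap('wrist','w2.png'); o=p['obs']; print(o['tool_pos'],o['tcp_rot'],o['joint_positions'])
E
```

```text
[637.6110504    6.41921387 250.51236883] [ 3.14087220e+00 -1.75730810e-03  2.71410594e+00] [-1.10656575e-01  5.42309960e-01  1.13844929e+00  1.23938197e-03
  1.46227887e+00 -1.25410068e+00]
```

View pics/w2.png

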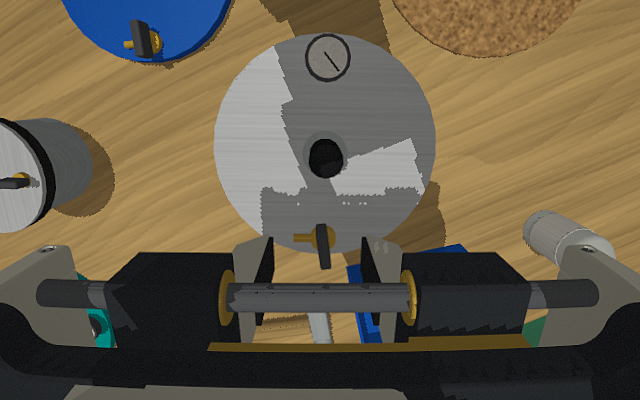

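The lid is well in view. Its edge runs from columns 214 to 436 and rows 33 to 254. The knob top is at (325,153), the gauge at (328,57), and the tap bar runs from (321,224) to (324,268).

```bash
python3 - <<'E'
from h import *
from scipy.optimize import least_squares
p=cap('wrist'); img=p['frame']
w=onz(p,[[214,145],[436,145],[325,33],[247,65],[403,65],[404,222],[246,222]],116)
s=least_squares(lambda c:np.hypot(*(w[:,:2]-c).T)-100,[610,24]); print('lid',s.x,s.fun.round(1))
g=onz(p,[[328,57]],138)[0,:2]; print('gauge',g,'yaw',np.degrees(np.arctan2(*(s.x-g)[::-1])))
# dark pixels
hsv=cv2.cvtColor(img,cv2.COLOR_RGB2HSV)
for nm,(u0,u1,v0,v1),z in (('knob',(300,350,130,185),156),('bar',(305,345,218,275),150)):
    m=np.zeros((400,640),np.uint8); m[v0:v1,u0:u1]=(img[v0:v1,u0:u1].max(2)<70)
    c=max(cv2.findContours(m,0,1)[0],key=cv2.contourArea); print(nm,cv2.boundingRect(c),cv2.minAreaRect(c))
    pts=onz(p,c.reshape(-1,2),z)[:,:2]; print(cv2.minAreaRect(np.float32(pts).reshape(-1,1,2)))
cv2.imwrite('pics/w3.png',cv2.resize(img[120:285,250:400][:,:,::-1],None,fx=3.5,fy=3.5,interpolation=cv2.INTER_CUBIC))
E
```

```text
lid [614.01399852  25.0075136 ] [-0.3 -0.4  0.1  0.2 -0.4  0.3 -0.4]
gauge [542.35996087  58.90171161] yaw -25.31535035871334
knob (308, 139, 35, 40) ((325.0, 158.5), (39.0, 34.0), 90.0)
((610.6375732421875, 25.333480834960938), (26.541641235351562, 30.674726486206055), 65.50733947753906)
bar (316, 223, 15, 46) ((322.61431884765625, 245.87640380859375), (45.52738952636719, 11.597412109375), 82.56858825683594)
((680.7283325195312, -8.081075668334961), (9.951446533203125, 43.2769660949707), 72.84691619873047)
```

View pics/w3.png

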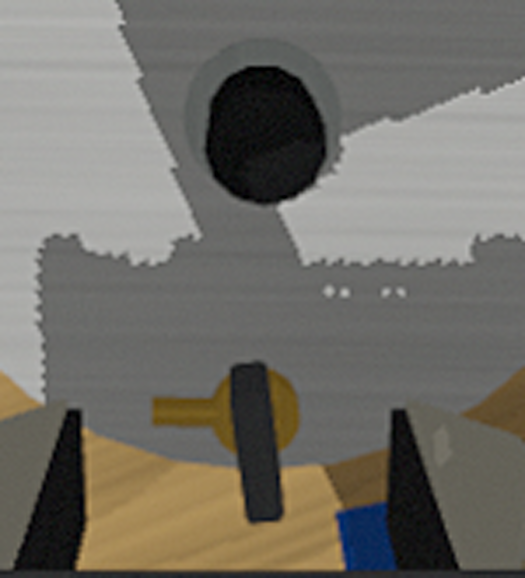

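The bar sits at about -17° with the lid yaw at about -25°, so the tap starts at about 0.14 rad. The tap axis is near (685.5, -9.2). Next I'll move over it and descend.

Emit:
step_arm:
  series: "0 -0.63 0.07 0 0 0 -0.02;0 -0.63 0.07 0.3 0 0 -0.02;0 -0.63 0.07 0.9 0 0 -0.02;0 -0.63 0.07 0.9 0 0 -0.02;0 -0.63 0.07 0.9 0 0 -0.02"

```text
time: 3.95
tool_pos: [686.1, -10.6, 179.3]
tcp_rot: [3.142, -0.002, 2.84]
contact_force: [0.7, -0.2, 0.8]
grip_width: 45.9
finger_force: 0.0
```

```bash
python3 - <<'E'
from h import *
p=cap('wrist','w4.png'); o=p['obs']; t=np.array(o['tool_pos']);Rm=R.from_euler('xyz',o['tcp_rot']).as_matrix(); print(t,o['tcp_rot'],(Rm.T@(np.array([685.5,-9.2,129])-t))/80)
E
```

```text
[686.10499562 -10.64334095 179.25587991] [ 3.14154765e+00 -1.64832844e-03  2.83968926e+00] [0.01154942 0.0149489  0.62821906]
```

View pics/w4.png

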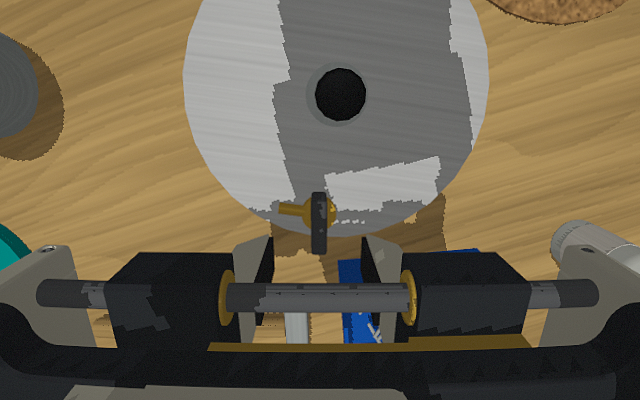

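The bar is centred between the fingers at (319,223) and lined up with them. I'll descend and grip.

Emit:
step_arm:
  series: "0 0.01 0.01 0.3 0 0 0;0 0.01 0.01 0.55 0 0 0;0 0.01 0.01 0.62 0 0 0;0 0.01 0.01 0.62 0 0 0;1 0.01 0.01 0.62 0 0 0;1 0.01 0.01 0.62 0 0 0;1 0.01 0.01 0.62 0 0 0;1 0.01 0.01 0.62 0 0 0;1 0.01 0.01 0.62 0 0 0;1 0.01 0.01 0.62 0 0 0"

```text
time: 5.0
tool_pos: [686.4, -10.7, 129.4]
tcp_rot: [3.141, 0.001, 2.839]
contact_force: [0.5, 2.0, 1.1]
grip_width: 10.3
finger_force: 30.0
```

Emit:
step_arm:
  series: "1 0 0 0 0 0 -0.02;1 0 0 0 0 0 -0.04;1 0 0 0 0 0 -0.06;1 0 0 0 0 0 -0.08;1 0 0 0 0 0 -0.1;1 0 0 0 0 0 -0.1"

```text
time: 5.6
tool_pos: [686.4, -9.9, 129.5]
tcp_rot: [3.14, 0.001, -2.815]
contact_force: [0.7, 5.4, 3.0]
grip_width: 9.9
finger_force: 30.0
```

Emit:
step_arm:
  series: "1 0 0 0 0 0 -0.02;1 0 0 0 0 0 -0.04;1 0 0 0 0 0 -0.06;1 0 0 0 0 0 -0.08;1 0 0 0 0 0 -0.1;1 0 0 0 0 0 -0.115;1 0 0 0 0 0 -0.115;1 0 0 0 0 0 -0.115"

```text
time: 6.4
tool_pos: [685.7, -9.8, 129.4]
tcp_rot: [3.14, 0.001, -2.097]
contact_force: [-2.6, 5.4, 2.4]
grip_width: 9.6
finger_force: 30.0
```

Emit:
step_arm:
  series: "0.4 0 0 0 0 0 0;0.4 0 0 0 0 0 0;0.4 0 0 0 0 0 0;0.4 0 0 -0.3 0 0 0;0.4 0 0 -0.7 0 0 0;0.4 0 0 -1 0 0 0;0.4 0 0 -1 0 0 0;0.4 0 0 -1 0 0 0"

```text
time: 7.2
tool_pos: [686.2, -11.3, 209.0]
tcp_rot: [-3.141, 0.0, -2.095]
contact_force: [0.4, -0.3, -1.7]
grip_width: 27.6
finger_force: 0.0
```

```bash
python3 - <<'E'
from h import *
o=readout.get_obs(); t=np.array(o['tool_pos']);Rm=R.from_euler('xyz',o['tcp_rot']).as_matrix(); print(t,o['tcp_rot'],o['joint_positions'],(Rm.T@(np.array([613,25,215])-t))/80)
E
```

```text
[686.21678363 -11.302536   209.03591984] [-3.14113879e+00  2.99871240e-05 -2.09471125e+00] [-1.27951758e-01  6.62663184e-01  1.03687101e+00 -1.48624856e-04
  1.44162815e+00 -2.74561037e+00] [ 0.06493849  1.01943136 -0.07501564]
```

Emit:
step_arm:
  series: "0 0.06 1 -0.2 0 0 0.02;0 0.06 1 -0.2 0 0 0.05;0 0.06 1 -0.2 0 0 0.07;0 0.06 1 -0.2 0 0 0.1;0 0.06 1 -0.2 0 0 0.12;0 0.06 1 -0.2 0 0 0.14;0 0.06 1 -0.2 0 0 0.165;0 0.06 1 -0.2 0 0 0.19;0 0.06 1 -0.2 0 0 0.2;0 0.06 1 -0.2 0 0 0.2;0 0.06 1 -0.2 0 0 0.2"

```text
time: 8.3
tool_pos: [614.1, 24.7, 223.9]
tcp_rot: [-3.141, -0.002, 2.935]
contact_force: [-0.7, 0.4, -1.0]
grip_width: 46.0
finger_force: 0.0
```

```bash
python3 - <<'E'
from h import *
p=cap('top','t3.png')
cv2.imwrite('pics/t3.png',cv2.resize(p['frame'][120:220,240:360][:,:,::-1],None,fx=5,fy=5))
p=cap('wrist','w5.png'); o=p['obs']; t=np.array(o['tool_pos']);Rm=R.from_euler('xyz',o['tcp_rot']).as_matrix(); print(t,o['tcp_rot'],(Rm.T@(np.array([613,25,125])-t))/80)
E
```

```text
[614.17268056  24.72557486 224.16603809] [-3.14137978e+00 -1.60215475e-03  2.93455857e+00] [1.30645920e-02 6.07755448e-04 1.23959790e+00]
```

View pics/w5.png

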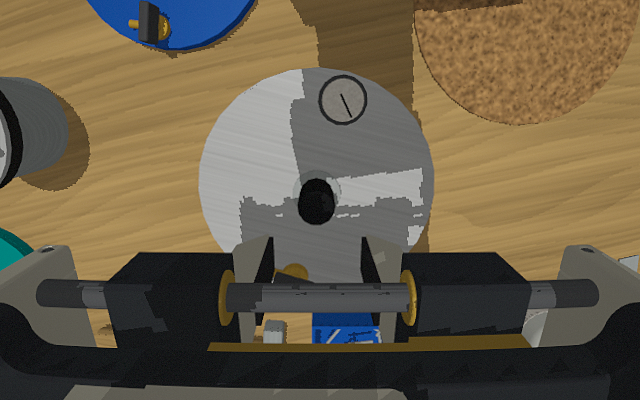

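View pics/t3.png

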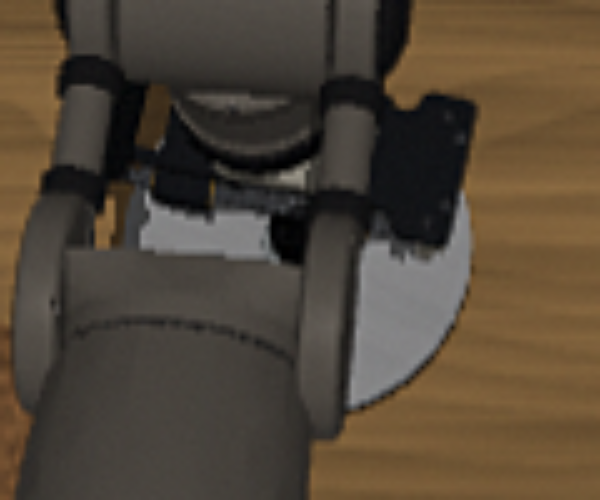

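In the wrist view the bar at (290,278) now lies crosswise, so the tap is open. The knob at (317,200) is centred between the fingers. The top view is blocked by the arm. I'll descend and grip the knob.

Emit:
step_arm:
  series: "0 0.01 0 0.5 0 0 0;0 0.01 0 0.8 0 0 0;0 0.01 0 0.8 0 0 0"

```text
time: 8.7
tool_pos: [611.4, 25.1, 157.3]
tcp_rot: [-3.141, -0.008, 2.934]
contact_force: [-0.2, 0.9, -1.3]
grip_width: 45.8
finger_force: 0.0
```

Emit:
step_arm:
  series: "0 0 0 0.3 0 0 0;0 0 0 0.42 0 0 0;0 0 0 0.42 0 0 0;1 0 0 0.42 0 0 0;1 0 0 0.42 0 0 0;1 0 0 0.42 0 0 0;1 0 0 0.42 0 0 0;1 0 0 0.42 0 0 0"

```text
time: 9.5
tool_pos: [614.3, 24.5, 128.7]
tcp_rot: [-3.141, 0.002, 2.933]
contact_force: [-0.7, -1.8, 6.6]
grip_width: 27.5
finger_force: 30.0
```

Emit:
step_arm:
  series: "1 0 0 -0.05 0 0 0;1 0 0 -0.15 0 0 0;1 0 0 -0.3 0 0 0;1 0 0 -0.45 0 0 0;1 0 0 -0.6 0 0 0;1 0 0 -0.75 0 0 0;1 0 0 -0.75 0 0 0;1 0 0 -0.75 0 0 0;1 0 0 -0.75 0 0 0"

```text
time: 10.4
tool_pos: [613.3, 25.0, 186.8]
tcp_rot: [-3.142, -0.001, 2.933]
contact_force: [0.0, 0.3, -5.5]
grip_width: 27.3
finger_force: 30.0
```

```bash
python3 - <<'E'
from h import *
p=cap('side','s3.png'); o=readout.get_obs(); t=np.array(o['tool_pos']);Rm=R.from_euler('xyz',o['tcp_rot']).as_matrix(); print(t,o['tcp_rot'],o['joint_positions'],o['contact_force'],o['moment'],(Rm.T@(np.array([486,286,188])-t))/80)
E
```

```text
[613.29200246  25.01693385 186.73965689] [-3.14146156e+00 -1.54903618e-03  2.93274277e+00] [-8.40578964e-02  5.37151313e-01  1.32331883e+00  6.54251705e-05
  1.28267581e+00 -1.44602308e+00] [-0.08151631 -0.75911645 -6.00059768] [0.0588346  0.04303886 0.02561863] [ 2.23298236  2.86149628 -0.01267047]
```

View pics/s3.png

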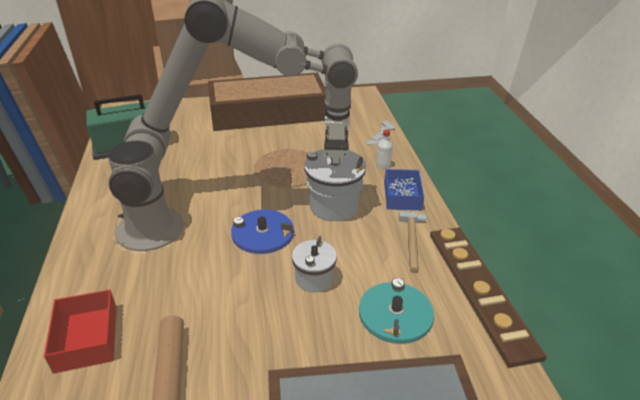

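The lid hangs level from the gripper, clear of the pot, with about 6 N on the wrist. I'll carry it to the mat.

Emit:
step_arm:
  series: "1 0.1 0.13 0 0 0 0;1 0.23 0.3 0 0 0 0;1 0.4 0.51 0 0 0 0;1 0.56 0.72 0 0 0 0"

```text
time: 10.85
tool_pos: [580.6, 92.5, 187.3]
tcp_rot: [3.141, -0.001, 2.933]
contact_force: [-0.1, -0.6, -6.7]
grip_width: 27.1
finger_force: 30.0
```

Emit:
step_arm:
  series: "1 0.16 0.2 0 0 0 0;1 0.33 0.42 0 0 0 0;1 0.5 0.64 0 0 0 0;1 0.56 0.72 0 0 0 0"

```text
time: 11.25
tool_pos: [548.0, 159.2, 187.5]
tcp_rot: [3.141, -0.001, 2.935]
contact_force: [-0.3, 0.2, -6.6]
grip_width: 27.2
finger_force: 30.0
```

Emit:
step_arm:
  series: "1 0.16 0.2 0 0 0 0;1 0.33 0.42 0 0 0 0;1 0.5 0.64 0 0 0 0;1 0.56 0.72 0 0 0 0"

```text
time: 11.65
tool_pos: [516.7, 223.9, 187.6]
tcp_rot: [3.141, -0.001, 2.935]
contact_force: [-0.0, 0.0, -6.5]
grip_width: 27.6
finger_force: 30.0
```

Emit:
step_arm:
  series: "1 0.16 0.2 0 0 0 0;1 0.33 0.42 0 0 0 0;1 0.48 0.6 0 0 0 0;1 0.56 0.7 0 0 0 0;1 0.56 0.7 0 0 0 0;1 0.56 0.7 0 0 0 0"

```text
time: 12.25
tool_pos: [486.2, 285.5, 187.5]
tcp_rot: [-3.141, 0.001, 2.933]
contact_force: [0.2, 0.3, -6.8]
grip_width: 27.6
finger_force: 30.0
```

```bash
python3 - <<'E'
from h import *
p=cap('wrist','w6.png'); o=p['obs']; t=np.array(o['tool_pos']);Rm=R.from_euler('xyz',o['tcp_rot']).as_matrix(); print(t,o['tcp_rot'],o['contact_force'],(Rm.T@(np.array([486,286,60])-t))/80)
E
```

```text
[486.22515607 285.47301234 187.54283696] [-3.14118596e+00  5.96123521e-04  2.93300478e+00] [ 0.16674564  0.26884775 -6.7771302 ] [0.00506793 0.00651014 1.59428021]
```

View pics/w6.png

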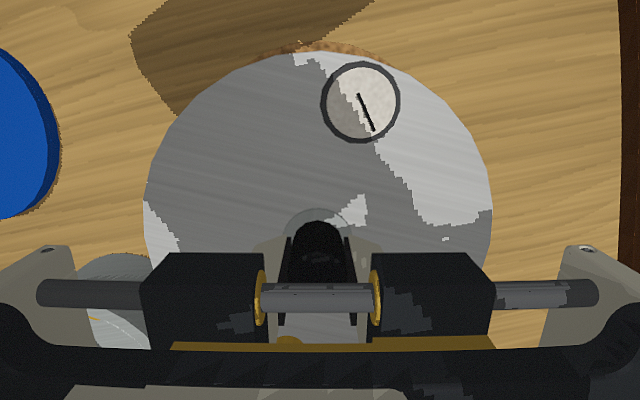

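The lid is level in the gripper, with the mat's edge just showing beyond it at (320,47). I'll lower it slowly.

Emit:
step_arm:
  series: "1 0 0 0.1 0 0 0;1 0 0 0.3 0 0 0;1 0 0 0.5 0 0 0;1 0 0 0.7 0 0 0;1 0 0 0.9 0 0 0;1 0 0 1 0 0 0;1 0 0 1 0 0 0"

```text
time: 13.0
tool_pos: [485.4, 285.2, 106.1]
tcp_rot: [-3.14, -0.002, 2.932]
contact_force: [-0.2, 0.3, -6.3]
grip_width: 27.3
finger_force: 30.0
```

Emit:
step_arm:
  series: "1 0 0 0.12 0 0 0;1 0 0 0.25 0 0 0;1 0 0 0.37 0 0 0;1 0 0 0.5 0 0 0;1 0 0 0.6 0 0 0;1 0 0 0.7 0 0 0;1 0 0 0.78 0 0 0;1 0 0 0.82 0 0 0;1 0 0 0.82 0 0 0;1 0 0 0.82 0 0 0"

```text
time: 14.0
tool_pos: [486.1, 286.1, 42.2]
tcp_rot: [3.141, 0.0, 2.933]
contact_force: [0.3, -1.4, -6.1]
grip_width: 27.5
finger_force: 30.0
```

Emit:
step_arm:
  series: "1 0 0 0.02 0 0 0;1 0 0 0.03 0 0 0;1 0 0 0.05 0 0 0;1 0 0 0.05 0 0 0;1 0 0 0.05 0 0 0"

```text
time: 14.5
tool_pos: [485.9, 285.9, 37.9]
tcp_rot: [3.142, -0.0, 2.933]
contact_force: [-0.5, -1.3, -6.2]
grip_width: 27.1
finger_force: 30.0
```

Emit:
step_arm:
  series: "1 0 0 0.01 0 0 0;1 0 0 0.02 0 0 0;1 0 0 0.02 0 0 0;1 0 0 0.02 0 0 0"

```text
time: 14.9
tool_pos: [485.9, 285.9, 36.3]
tcp_rot: [3.142, -0.0, 2.933]
contact_force: [0.2, 0.0, -5.9]
grip_width: 27.2
finger_force: 30.0
```

Emit:
step_arm:
  series: "1 0 0 0.01 0 0 0;1 0 0 0.02 0 0 0;1 0 0 0.02 0 0 0;1 0 0 0.02 0 0 0"

```text
time: 15.3
tool_pos: [486.0, 286.1, 35.7]
tcp_rot: [3.141, 0.001, 2.933]
contact_force: [-3.1, -1.0, 6.5]
grip_width: 27.2
finger_force: 30.0
```

The force has reversed, so the lid is on the mat. I'll release and rise.

Emit:
step_arm:
  series: "0 0 0 0 0 0 0;0 0 0 0 0 0 0;0 0 0 0 0 0 0;0 0 0 0 0 0 0;0 0 0 -0.2 0 0 0;0 0 0 -0.6 0 0 0;0 0 0 -1 0 0 0;0 0 0 -1 0 0 0"

```text
time: 16.1
tool_pos: [488.5, 287.1, 119.1]
tcp_rot: [3.137, 0.007, 2.933]
contact_force: [0.7, 1.3, 0.3]
grip_width: 45.7
finger_force: 0.0
```

Emit:
step_arm:
  series: "0 -0.6 0 -0.6 0 0 0;0 -1 0 -1 0 0 0;0 -1 0 -1 0 0 0;0 -1 0 -1 0 0 0"

```text
time: 16.5
tool_pos: [566.1, 268.9, 195.5]
tcp_rot: [3.14, 0.003, 2.931]
contact_force: [-0.3, -0.1, -0.6]
grip_width: 46.0
finger_force: 0.0
```

```bash
python3 - <<'E'
from h import *
p=cap('wrist','w7.png'); o=p['obs']; print(o['tool_pos'],o['contact_force'],o['grip_width'])
E
```

```text
[566.10498331 268.92009182 195.54487196] [-0.30399527 -0.07351747 -0.62256826] 45.992426468660405
```

View pics/w7.png

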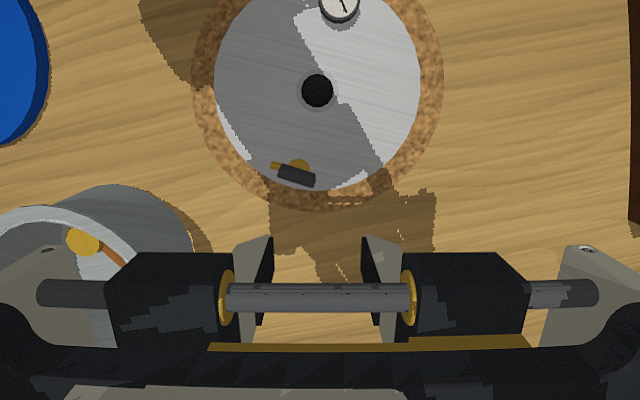

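The lid lies centred on the mat, with the knob at (317,90). The tap bar at (296,176) is crosswise, so the tap is still open, and the gripper is clear. I'll hand it in.

```bash
python3 -c "
from plant import order; print(order.close_job())"
```

```text
the job is handed in; nothing more can be done
None
```

I opened the tap to about 83°, set the lid right way up on the cork mat (centred to within a few mm), and handed the job in at about 16.5 s; the hand-in returned no verdict. The arm never went near the small pot.

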